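Cover the clean-parts dishes

ROBOT

A 6-joint arm with a two-finger parallel gripper is mounted at the origin on a cart in front of the work surface, level with it; the furniture and walls round the work are solid. World frame = base frame: x ahead of the robot, y to its left, z up, the work surface at z = 0. Lengths are in m, angles in degrees, forces in N, time in s.
With the tool pointing down it reaches from about 0.325 to 0.775 m from the base axis. Payload 5.5 kg.
Tool frame: the origin (TCP) lies at the centre of the arm's flange, where the gripper is bolted on; the fingertips stand 182 mm ahead of it and the grasp point (between the pads) lies 163 mm ahead of it; z points along the fingers, y is the line along which they close (so a half turn about z gives the same grasp; the last joint's range is limited). The gripper opens to 88 mm and grips with 3 to 60 N. Pads are 20 mm wide; open, the fingers measure 115 mm over their backs; the gripper's body (75 mm by 178 mm) begins 61 mm behind the grasp point.
Start: joints at [68.486, 5.22, 70.514, -0, 104.267, -3.249], TCP at [0.188, 0.57, 0.405] pointing down, gripper open.
Joint ranges: [-164.24, 164.24], [-49.07, 125.15], [9.68, 141.18], [-86.29, 266.29], [3.28, 154.24], [-151.56, 151.56]. Speed limits (degrees/s): [147.25, 147.25, 172.46, 180, 180, 180].

INTERFACE

Orientations are given as [roll, pitch, yaw] about the fixed x, y, z axes, in that order (R = Rz(yaw) Ry(pitch) Rx(roll)).
In Python, from station import r gives the robot as it stands. The module is installed in compiled form; this text tells all that it offers. Calls block until the motion is done:
- r.reach(position, orientation): joint-space move of the TCP to a pose.
- r.servo_line(position, rotation=None, speed=0.15): straight line of the TCP; rotation=None keeps the orientation; speed is the mean speed in m/s.
- r.move_joints(angles): joint-space move.
- r.let_go() and r.grab(squeeze=None): open the fingers fully, or close them until they stop; squeeze is the grip in N (None keeps the last).
- r.wait(seconds).
- r.inverse_kinematics(position, orientation): joint angles nearest the present ones, or None.
- r.sense(): the state.
- r.snapshot(name): name is "scene" or "top" or "wrist"; returns a dict with "frame" (480x640x3 uint8, red, green, blue), "fx", "fy", "cx", "cy" (pixels), "R" (3x3) and "t" (3): a world point X has camera coordinates R X + t. Camera axes: x right, y down, z forward; pixel columns grow to the right and rows downward; lengths in m; the calibration is good to about 2 mm. A picture is of the moment at which its call begins. There is no depth.
A pose or a line that the arm cannot do raises r.IKError and nothing moves.
- r.hand_in(): hands the job in; it is judged then, once.
The state is a dict: "clock": time; "joints": joint angles; "joint_vel": joint speeds; "joint_torque": joint torques, N m; "tcp_pos": TCP position; "orientation": TCP orientation; "contact_force": force on the tool from outside, world axes, zero at the start; "torque": the same for the moment, N m; "opening": finger opening in m; "gripper_force": force on a finger pad.
Only numpy, scipy, OpenCV 4.12 (cv2) and the standard library are available. Lean on these libraries where they do the work, as an engineer would, in place of code of your own. Each camera call takes 0.05 s, during which the arm holds its last target. There are 200 camera calls.

TASK

The four stainless-steel dishes of clean small parts are standing open and must not collect dust: set each cover down gently (no dropping) on the dish it belongs to, so that every cover lies level on its rim with its plug inside the mouth. Leave the dishes standing where they are and do not disturb the brown vial or the timer.

Things in the scene. Friction and masses are not known exactly. Their poses are not given: they have to be found in the camera images.
- small_dish: The small round stainless-steel dish, open on top: mouth 40 mm across inside, 45 mm outside, wall 2.5 mm, 50 mm high, loose on the worktop, with a few small white stirring bars in it (fixed, at most 26 mm high). Origin at the centre of its underside, z up; rim 50 mm above the origin.
- small_cover: Steel cover of the small round dish, right way up: disc 58 mm across, plug 27 mm across and 8 mm deep under it, knob on top. Origin: centre of the plug's underside, z up. Above it: disc underside 8 mm, top 13 mm; knob (22 mm across) widest at 23-35 mm, top 38 mm. Seated: disc on the rim, plug in the mouth with 6.5 mm play all round, origin 42 mm above the dish's.
- medium_dish: The medium round stainless-steel dish, open on top: mouth 62 mm across inside, 67 mm outside, wall 2.5 mm, 46 mm high, loose on the worktop, with three white plastic stoppers in it (fixed, at most 26 mm high). Origin at the centre of its underside, z up; rim 46 mm above the origin.
- medium_cover: Steel cover of the medium round dish, right way up: disc 80 mm across, plug 49 mm across and 8 mm deep under it, knob on top. Origin: centre of the plug's underside, z up. Above it: disc underside 8 mm, top 13 mm; knob (22 mm across) widest at 23-35 mm, top 38 mm. Seated: disc on the rim, plug in the mouth with 6.5 mm play all round, origin 38 mm above the dish's.
- large_dish: The large round stainless-steel dish, open on top: mouth 84 mm across inside, 89 mm outside, wall 2.5 mm, 40 mm high, loose on the worktop, with a glass culture dish in it (fixed, at most 26 mm high). Origin at the centre of its underside, z up; rim 40 mm above the origin.
- large_cover: Steel cover of the large round dish, right way up: disc 102 mm across, plug 71 mm across and 8 mm deep under it, knob on top. Origin: centre of the plug's underside, z up. Above it: disc underside 8 mm, top 13 mm; knob (22 mm across) widest at 23-35 mm, top 38 mm. Seated: disc on the rim, plug in the mouth with 6.5 mm play all round, origin 32 mm above the dish's.
- slide_dish: The rectangular stainless-steel staining dish, open on top, with three microscope slides fixed in it: 93 x 51 mm outside, 88 x 46 mm inside, wall 2.5 mm, 36 mm high, loose on the worktop. Origin at the centre of its underside, x along its length, z up; rim 36 mm above the origin.
- slide_cover: Steel cover of the rectangular dish, right way up: plate 106 x 64 mm, plug 75 x 33 mm and 8 mm deep under it. Origin: centre of the plug's underside, x along its length, z up. Above it: plate underside 8 mm, top 13 mm; handle bar (66 mm along x, 11 mm thick, centred) from 27 to 38 mm. Seated lengthwise (either way round): 6.5 mm play all round, origin 28 mm above the dish's.
- amber_vial: Bystander, to be left alone: a small brown glass vial with a black cap, 27 mm across and 59 mm high, standing at the far left of the work. Origin at the centre of its underside.
- bench_timer: Bystander, to be left alone: a flat white bench timer, 62 x 68 x 18 mm, lying behind the work. Origin at the centre of its underside.
There are look-alikes about, which are no part of the job. Leave any red look-alike of the medium_cover alone.

How it is judged:
By the outcome, as a careful person would: the job done as asked, in the order asked, and still so for the second after the job is handed in, with the robot touching nothing.
It also fails if it takes over 104 s, if anything falls off the work surface, if the arm or the gripper's body presses on something with over 40 N, if the wrist force passes 120 N, or if a joint passes its speed limit or range.

## Working session

There is one attempt and no reset: what is moved stays moved. The work goes in short steps, each a Python script; the robot and the scene stay as the last script left them, time stands still between calls to the robot, and variables do not carry over. Pictures are saved under pics/ and viewed, at most 14 in all, crops included, and the job is handed in when it is done.

```bash
mkdir -p pics; python3 - <<'E'
from station import r
import cv2,pickle
d={}
for n in("scene","top","wrist"):
    s=r.snapshot(n);d[n]=s;cv2.imwrite(f"pics/{n}0.png",s["frame"][:,:,::-1]);print(n,s["fx"],s["cx"],s["cy"],s["R"],s["t"])
pickle.dump(d,open("s0.pkl","wb"));print(r.sense())
E
```

```text
scene 456.14539553842553 325.7718659213237 239.1319226252929 [[ 0.79286208 -0.60917115 -0.01673994]
 [-0.44038559 -0.55376079 -0.70668912]
 [ 0.4212247   0.56767904 -0.70732614]] [-0.42458243  0.38062195  1.22053957]
top 448.0376525977509 316.3424757292815 236.82047492829844 [[ 0.00890964 -0.99995726  0.00246983]
 [-0.99332627 -0.00913455 -0.114976  ]
 [ 0.11499365 -0.00142896 -0.9933652 ]] [0.1076442  0.64479761 1.58269719]
wrist 339.3204316029465 318.87504548200786 238.86699625829013 [[ 0.31370629  0.94951889 -0.00149612]
 [ 0.90557414 -0.29871308  0.30117431]
 [ 0.28552378 -0.09583512 -0.95356793]] [-0.59825537 -0.03572443  0.39203754]
{'clock': 0.15, 'joints': array([ 6.84845148e+01,  5.25371933e+00,  7.05665851e+01, -6.97730240e-04,
        1.04265406e+02, -3.24804830e+00]), 'joint_vel': array([ 0.01243633, -0.02121613, -0.32579389,  0.08608633,  0.01607085,
       -0.04193669]), 'joint_torque': array([ 9.82774654e-04, -4.47046816e+01, -4.06907094e+01,  6.98955730e-02,
        2.74125254e-02, -1.05392896e-04]), 'tcp_pos': array([0.18808813, 0.5698115 , 0.40375551]), 'orientation': array([-1.79914389e+02, -4.18087928e-03,  1.61732389e+02]), 'contact_force': array([ 0.40040629,  0.19737204, -0.02387386]), 'torque': array([ 0.05904929, -0.00675736, -0.01297503]), 'gripper_force': 0.0, 'opening': 0.08798544241581122}
```

View pics/scene0.png

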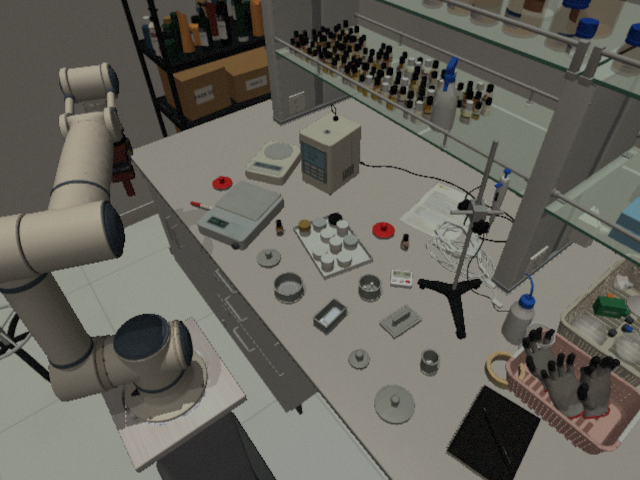

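View pics/top0.png

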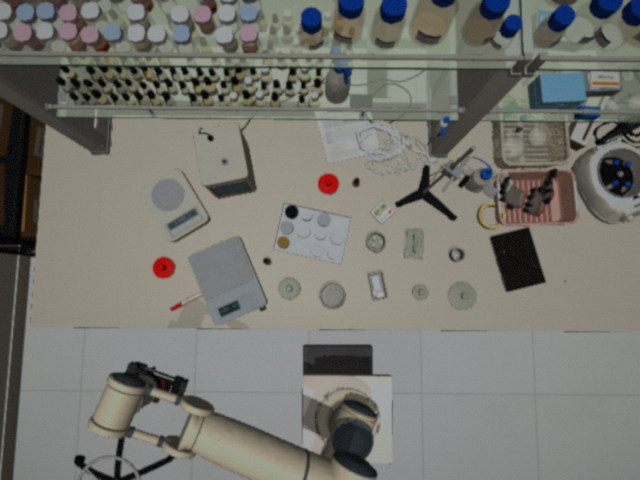

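The scene view shows these pieces:

| Piece | Scene pixel |
|---|---|
| large dish | (288,288) |
| medium dish | (369,287) |
| small dish | (429,361) |
| slide dish | (330,316) |
| medium steel cover | (268,258) |
| small cover | (358,358) |
| large cover | (394,403) |
| slide cover | (400,320) |

The red look-alikes are at (222,183) and (383,230). The top view agrees with this, and I'll enlarge it next.

```bash
cat > h.py <<'E'
import numpy as np
def proj(s,X):
    c=s["R"]@np.array(X)+s["t"];return np.array([s["fx"]*c[0]/c[2]+s["cx"],s["fy"]*c[1]/c[2]+s["cy"]])
def back(s,u,v,z):
    d=s["R"].T@np.array([(u-s["cx"])/s["fx"],(v-s["cy"])/s["fy"],1]);o=-s["R"].T@s["t"]
    return o+d*(z-o[2])/d[2]
E
python3 - <<'E'
import pickle,cv2
from h import *
d=pickle.load(open("s0.pkl","rb"));f=d["top"]["frame"][:,:,::-1]
cv2.imwrite("pics/topc.png",cv2.resize(f[215:315,260:480],None,fx=3.6,fy=3.6,interpolation=cv2.INTER_CUBIC))
for n,u,v,z in[("mcov",289.5,288,.013),("ldish",332,294,.04),("mdish",375,241,.046),("sldish",376.5,285,.036),("slcov",413.5,243,.03),("sdish",456,254,.05),("scov",420,292,.013),("lcov",461,296,.013),("vialB",267,261,.059),("vial2",356,182,.059)]:
    print(n,back(d["top"],u,v,z).round(3))
for n,u,v,z in[("mcov",268,258,.013),("ldish",288,282,.04),("mdish",369,282,.046),("sldish",330,313,.036),("sdish",429,356,.05),("scov",358,359,.013),("lcov",394,405,.013)]:
    print(n,back(d["scene"],u,v,z).round(3))
E
```

```text
mcov [0.459 0.209 0.013]
ldish [0.439 0.056 0.04 ]
mdish [ 0.63  -0.097  0.046]
sldish [ 0.473 -0.103  0.036]
slcov [ 0.625 -0.239  0.03 ]
sdish [ 0.585 -0.386  0.05 ]
scov [ 0.449 -0.264  0.013]
lcov [ 0.436 -0.412  0.013]
vialB [0.553 0.288 0.059]
vial2 [ 0.842 -0.028  0.059]
mcov [0.448 0.201 0.013]
ldish [0.432 0.055 0.04 ]
mdish [ 0.623 -0.103  0.046]
sldish [ 0.464 -0.115  0.036]
sdish [ 0.578 -0.394  0.05 ]
scov [ 0.44  -0.269  0.013]
lcov [ 0.427 -0.424  0.013]
```

View pics/topc.png

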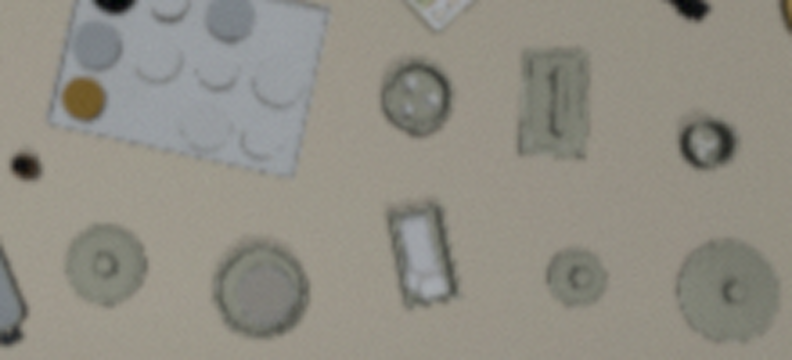

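The enlarged crop shows the candidates by size:
- **Round covers:** (106,265) is about 80 mm across, so medium. (576,277) is about 58 mm, so small. (728,290) is about 102 mm, so large.
- **Rectangular cover:** (554,103), with the bar running along x.
- **Dishes:** large (261,288), medium (416,98), slide (423,255), small (708,143).
- **Look-alikes:** the red ones lie outside this crop.

Next I'll take closer measurements with the wrist camera.

```bash
python3 - <<'E'
from station import r
import cv2,pickle
from h import *
d={}
for n,p in(("A",[.45,.07,.42]),("B",[.45,-.27,.42])):
    r.reach(p,[180,0,180]);r.wait(.3);s=r.snapshot("wrist");d[n]=s
    cv2.imwrite(f"pics/w{n}.png",s["frame"][:,:,::-1]);print(r.sense()["tcp_pos"],r.sense()["clock"],-s["R"].T@s["t"])
pickle.dump(d,open("w.pkl","wb"))
E
```

```text
[0.45002149 0.07028823 0.4199514 ] 2.5333 [0.36585487 0.06939058 0.40001933]
[ 0.450239   -0.26940111  0.42010556] 4.1667 [ 0.36613681 -0.27025474  0.40020295]
```

View pics/wA.png

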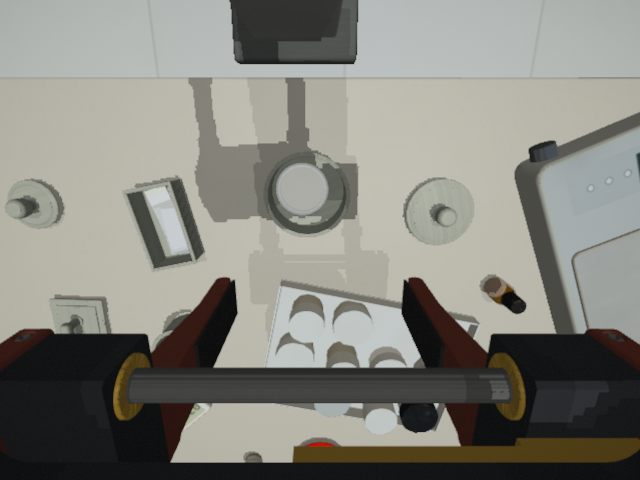

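View pics/wB.png

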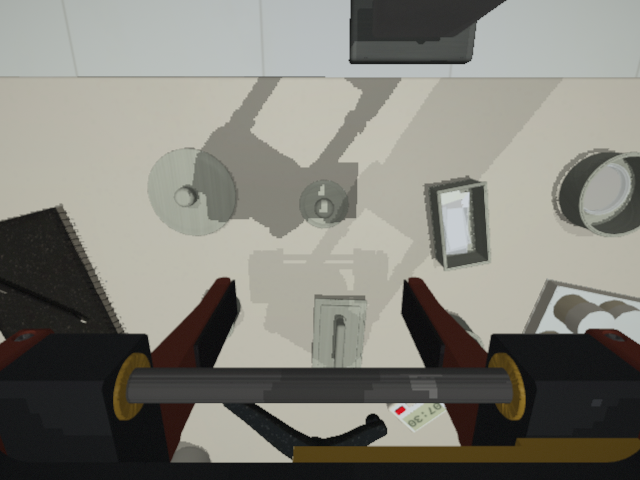

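View A (image top is the robot side) shows the large dish rim at (306,193), the medium cover at (439,211), the slide dish at (164,223) and the vial at (503,294). View B shows the large cover at (192,192), the small cover at (323,204) and the slide dish at (458,222). The gripper hides the far row, so I'll take one more view and then fit the known outlines.

```bash
cat > fit.py <<'E'
import cv2,pickle
from h import *
from scipy.optimize import differential_evolution
th=np.linspace(0,2*np.pi,120,endpoint=False)
circ=lambda rad,z:np.c_[rad*np.cos(th),rad*np.sin(th),0*th+z]
def rect(L,W,z):
    a=np.linspace(-.5,.5,30);o=0*a
    return np.r_[np.c_[a*L,o+W/2],np.c_[a*L,o-W/2],np.c_[o+L/2,a*W],np.c_[o-L/2,a*W]]@np.eye(2,3)+[0,0,z]
M=dict(mcov=[circ(.04,.013)],scov=[circ(.029,.013)],lcov=[circ(.051,.013)],
 sdish=[circ(.0225,.05),circ(.02,.05)],mdish=[circ(.0335,.046),circ(.031,.046)],ldish=[circ(.0445,.04),circ(.042,.04)],
 sldish=[rect(.093,.051,.036),rect(.088,.046,.036)],slcov=[rect(.106,.064,.013),rect(.066,.011,.038)])
def place(c,p):
    a=np.radians(p[2]);R=np.array([[np.cos(a),-np.sin(a),0],[np.sin(a),np.cos(a),0],[0,0,1]])
    return c@R.T+[p[0],p[1],0]
def px(s,P):
    c=P@s["R"].T+s["t"];return np.c_[s["fx"]*c[:,0]/c[:,2]+s["cx"],s["fy"]*c[:,1]/c[:,2]+s["cy"]]
def fit(s,n,p0,zoff=0,w=.018,wa=12):
    g=cv2.GaussianBlur(s["frame"],(0,0),1.0).astype(np.float32)
    G=np.sqrt(sum(cv2.Sobel(g,cv2.CV_32F,i,1-i)**2 for i in(0,1)).max(2));G=np.minimum(G,60)
    rot=n.startswith("sl")
    def f(p):
        q=[p[0],p[1],p[2] if rot else 0]
        return -sum(cv2.remap(G,px(s,place(c+[0,0,zoff],q)).astype(np.float32)[None],None,cv2.INTER_LINEAR).mean() for c in M[n])
    a=p0[2] if rot else 0
    o=differential_evolution(f,[(p0[0]-w,p0[0]+w),(p0[1]-w,p0[1]+w),(a-wa,a+wa)],seed=1,popsize=25,tol=1e-6)
    return o.x,-o.fun
def tile(s,n,p,k=4,h=38,zoff=0):
    u,v=px(s,place(M[n][0],p)).mean(0).astype(int);u=min(max(u,h),639-h);v=min(max(v,h),479-h)
    im=cv2.resize(s["frame"][v-h:v+h,u-h:u+h,::-1],None,fx=k,fy=k,interpolation=cv2.INTER_CUBIC)
    for c in M[n]:
        q=(px(s,place(c+[0,0,zoff],p))-[u-h,v-h]+.5)*k
        for x,y in q.astype(int): cv2.circle(im,(x,y),0,(0,0,255),2)
    cv2.putText(im,n,(3,12),0,.4,(255,0,0));return cv2.resize(im,(200,200),interpolation=cv2.INTER_AREA)
E
python3 - <<'E'
from station import r
from fit import *
r.reach([.62,-.25,.42],[180,0,180]);r.wait(.3);s=r.snapshot("wrist")
d=pickle.load(open("w.pkl","rb"));d["C"]=s;pickle.dump(d,open("w.pkl","wb"));print(r.sense()["clock"])
P={};T=[]
for n,v,p0 in[("mcov","A",(.455,.207,0)),("ldish","A",(.437,.056,0)),("sldish","A",(.47,-.105,10)),("scov","B",(.446,-.265,0)),("lcov","B",(.434,-.415,0)),("mdish","C",(.63,-.097,0)),("slcov","C",(.625,-.239,0)),("sdish","C",(.583,-.387,0)),("sldish","B",(.47,-.105,10))]:
    o,f=fit(d[v],n,p0);print(n,v,o.round(4),round(f,1));P[n+v]=o;T.append(tile(d[v],n,o,h=48 if n in("lcov","ldish","slcov") else 38))
T=T[:8];im=np.vstack([np.hstack(T[:4]),np.hstack(T[4:])]);cv2.imwrite("pics/fit.png",im)
cv2.imwrite("pics/wC.png",s["frame"][:,:,::-1]);pickle.dump(P,open("P.pkl","wb"))
E
```

```text
5.2333
mcov A [ 0.4561  0.2105 -3.0731] 56.5
ldish A [0.4295 0.0567 3.227 ] 94.3
sldish A [ 0.4675 -0.1081 10.4131] 118.2
scov B [ 0.4465 -0.2648  7.7924] 49.3
lcov B [ 0.4339 -0.4155 11.5879] 56.3
mdish C [ 0.6253 -0.1017  2.0968] 116.8
slcov C [ 0.6227 -0.2431 -2.0219] 76.0
sdish C [ 0.5817 -0.3953  7.6326] 115.2
sldish B [ 0.4673 -0.1086 10.9858] 118.4
```

View pics/fit.png

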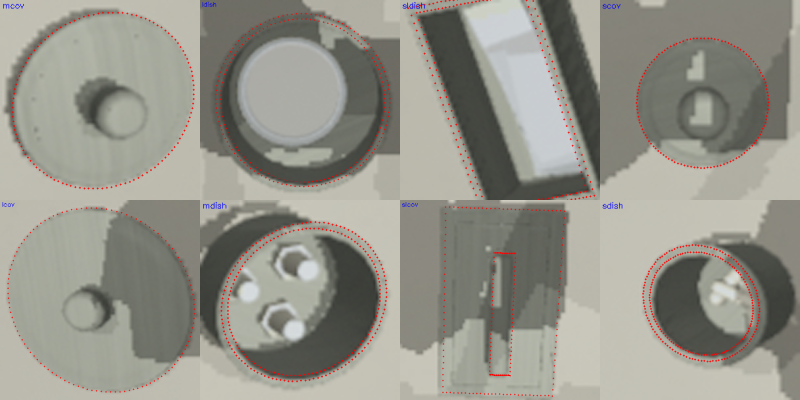

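View pics/wC.png

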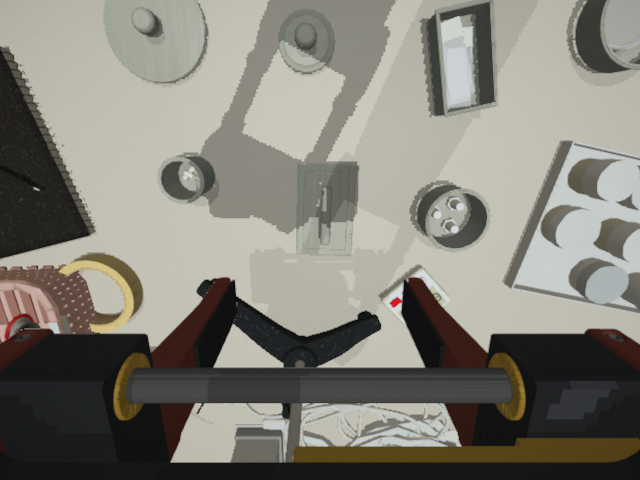

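View C shows the slide cover at (327,208), the medium dish rim at (450,215), the small dish rim at (186,178) and the timer at (415,295). The overlay fits match for most pieces, but the large dish and slide cover look slightly off. I'll refit those and enlarge them.

```bash
python3 - <<'E'
from fit import *
d=pickle.load(open("w.pkl","rb"));P=pickle.load(open("P.pkl","rb"))
M["slcov"]=M["slcov"][:1]
T=[]
for n,v,p0 in[("ldish","A",(.434,.056,0)),("sldish","A",(.4675,-.108,10)),("slcov","C",(.6227,-.243,-3)),("sdish","C",(.5817,-.395,0))]:
    if n=="ldish":
        s=d[v]
        for w in(.003,.006,.012):
            o,f=fit(s,n,p0,w=w);print(n,o.round(4),f)
        M[n]=M[n][:1];o1,f=fit(s,n,p0);print("outer only",o1.round(4),f);M["ldish"]=[circ(.0445,.04),circ(.042,.04)]
    else: o,f=fit(d[v],n,p0,w=.008);print(n,o.round(4),f)
    P[n+v]=o
    u,w=px(d[v],place(M[n][0],o)).mean(0).astype(int);k=6;a,b=62,48
    q=d[v]["frame"][w-b:w+b,u-a:u+a,::-1];im=cv2.resize(q,None,fx=k,fy=k,interpolation=cv2.INTER_CUBIC)
    for c in M[n]:
        for x,y in ((px(d[v],place(c,o))-[u-a,w-b]+.5)*k).astype(int): cv2.circle(im,(x,y),1,(0,0,255),-1)
    T.append(cv2.resize(im,(400,300),interpolation=cv2.INTER_AREA))
cv2.imwrite("pics/fit2.png",np.vstack([np.hstack(T[:2]),np.hstack(T[2:])]));pickle.dump(P,open("P.pkl","wb"))
E
```

```text
ldish [ 0.431   0.0571 -3.9283] 90.28353881835938
ldish [ 0.4295  0.0567 -3.9403] 94.28974914550781
ldish [0.4295 0.0567 0.9776] 94.28974914550781
outer only [ 0.4293  0.0583 -2.6695] 48.934814453125
sldish [ 0.4676 -0.1082 10.4439] 118.23211669921875
slcov [ 0.6224 -0.2424 -2.1698] 36.91010665893555
sdish [ 0.5824 -0.3929 -6.4409] 115.20787811279297
```

View pics/fit2.png

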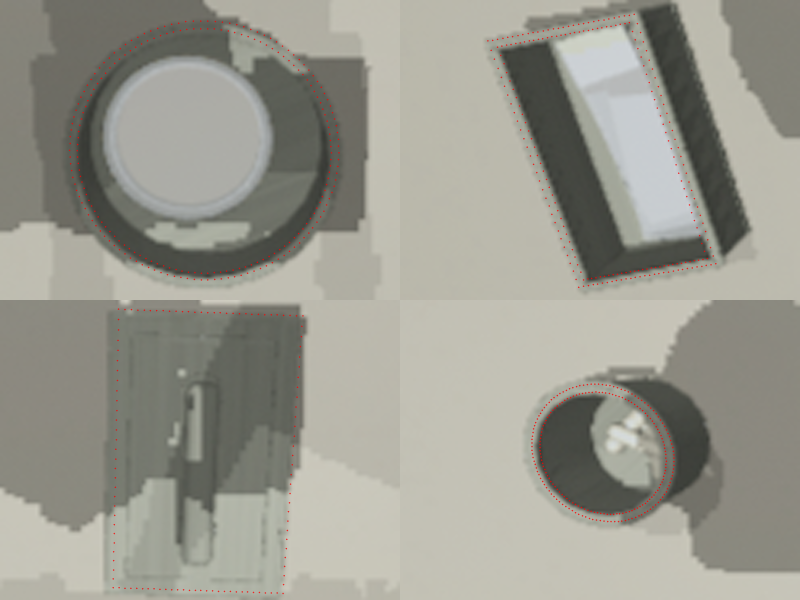

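The tile fits agree to about 1–2 mm, and I apply small hand corrections: large dish x +1 mm, small dish y −1.3 mm. Before moving I'll check the predicted knob-top pixels against the picture, since that tests both height and centre.

```bash
cat > job.py <<'E'
from station import r
import numpy as np
C=dict(mcov=(.4561,.2105),scov=(.4465,-.2648),lcov=(.4339,-.4155),slcov=(.6224,-.2424))
D=dict(mdish=(.6253,-.1017),sdish=(.582,-.3943),ldish=(.4305,.057),sldish=(.4675,-.1083))
G=.198   # TCP height above a cover's origin: tips 3 mm above the disc
def pick(p,yaw):
    r.reach([*p,.29],[180,0,yaw]);r.servo_line([*p,G],speed=.12);r.grab(40);r.wait(.2)
    r.servo_line([*p,.345],speed=.2);s=r.sense();print("picked opening %.4f force %.1f clock %.1f"%(s["opening"],s["gripper_force"],s["clock"]));return s
def place(p,yaw,h):
    r.reach([*p,.345],[180,0,yaw]);r.servo_line([*p,G+h+.006],speed=.15);r.wait(.3)
    f0=r.sense()["contact_force"];print("F",f0.round(1))
    for k in range(1,9):
        z=G+h+.006-.001*k;r.servo_line([*p,z],speed=.02);f=r.sense()["contact_force"]-f0
        if f[2]>3:break
    s=r.sense();print("down",k,s["tcp_pos"].round(4),f.round(1))
    r.let_go();r.wait(.2);s=r.sense();r.servo_line([*p,.345],speed=.2);print("clock",r.sense()["clock"])
E
python3 - <<'E'
from fit import *
d=pickle.load(open("w.pkl","rb"));P=pickle.load(open("P.pkl","rb"))
for n,v,h,seen in[("mcov","A",38,(122,112)),("scov","B",38,(103,113)),("lcov","B",48,(82,108))]:
    p=[*P[n+v][:2],0];uv=px(d[v],place(M[n][0],p)).mean(0).astype(int);k=2*h/200
    print(n,"pred",proj(d[v],[p[0],p[1],.038]).round(1),"seen",uv-h+np.array(seen)*k)
p=P["slcovC"];s=d["C"];uv=px(s,place(M["slcov"][0],p)).mean(0).astype(int)
b=uv-[62,48]+np.array([200,173])/3.226;print("bar pred",proj(s,[p[0],p[1],.038]),"seen",b,back(s,*b,.038))
E
python3 - <<'E'
from job import *
print(pick(C["lcov"],90)["contact_force"].round(1))
E
```

```text
mcov pred [447.3 217.9] seen [447.36 216.56]
scov pred [323.8 208.9] seen [324.14 207.94]
lcov pred [184.  197.3] seen [183.36 195.84]
bar pred [327.29879962 214.82750399] seen [325.99628022 213.62678239] [ 0.62105577 -0.24379234  0.038     ]
picked opening 0.0204 force 40.0 clock 9.4
[-0.2 -0.4 -1.1]
```

The knob predictions agree within about 1 px. The opening is 20.4 mm against 22 mm, and the lifted weight is small, so I'll look before carrying it.

```bash
python3 - <<'E'
from station import r
import cv2,numpy as np
a=r.snapshot("wrist");b=r.snapshot("scene")
cv2.imwrite("pics/g1.png",np.hstack([cv2.resize(a["frame"][140:480,120:520],(480,408)),cv2.resize(b["frame"][250:450,300:450],(306,408))])[:,:,::-1])
E
```

```text
(no output)
```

View pics/g1.png

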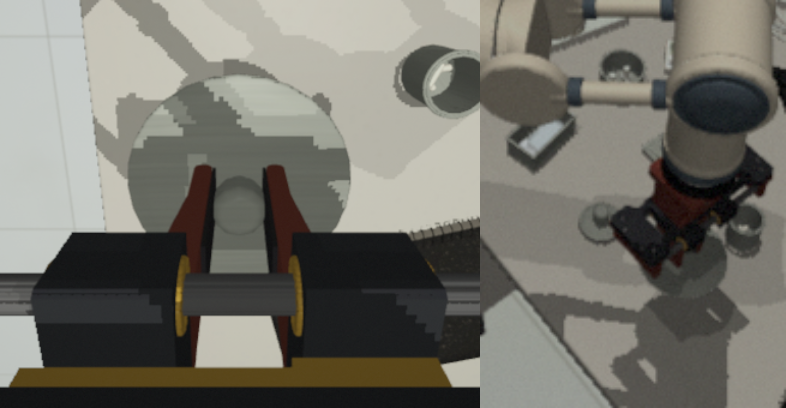

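The picture shows the large cover hanging level, with its knob at crop (240,204) between the fingers. I'll check the in-hand offset from the disc outline and then place it.

```bash
cat >> job.py <<'E'
def inhand(n):
    """offset of the held cover's centre from the TCP, world xy, by the disc outline in the wrist view"""
    import fit
    s=r.snapshot("wrist");t=r.sense()["tcp_pos"]
    o,f=fit.fit(s,n,(t[0],t[1],0),zoff=t[2]-G,w=.01)
    print("inhand",(o[:2]-t[:2]).round(4),round(f,1),"knob px",fit.proj(s,[*o[:2],t[2]-G+.038]).round(1));return o[:2]-t[:2]
E
python3 - <<'E'
from job import *
inhand("lcov")
place(D["ldish"],90,.032)
r.reach([.45,.07,.42],[180,0,180]);r.wait(.2)
import fit
s=r.snapshot("wrist");fit.pickle.dump(s,open("c1.pkl","wb"))
o,f=fit.fit(s,"lcov",(.4305,.057,0),zoff=.032,w=.015);print(o.round(4),f)
fit.cv2.imwrite("pics/p1.png",fit.cv2.resize(s["frame"][100:300,200:420,::-1],None,fx=3,fy=3))
print(r.sense()["clock"])
E
```

```text
inhand [-0.0011 -0.0016] 35.7 knob px [319.7 320.8]
F [-0.6 -0.1 -1.3]
down 7 [0.4305 0.057  0.2299] [-3.6 -0.7  6.6]
clock 16.2417
[ 0.429   0.055  -9.0208] 50.061683654785156
17.8667
```

View pics/p1.png

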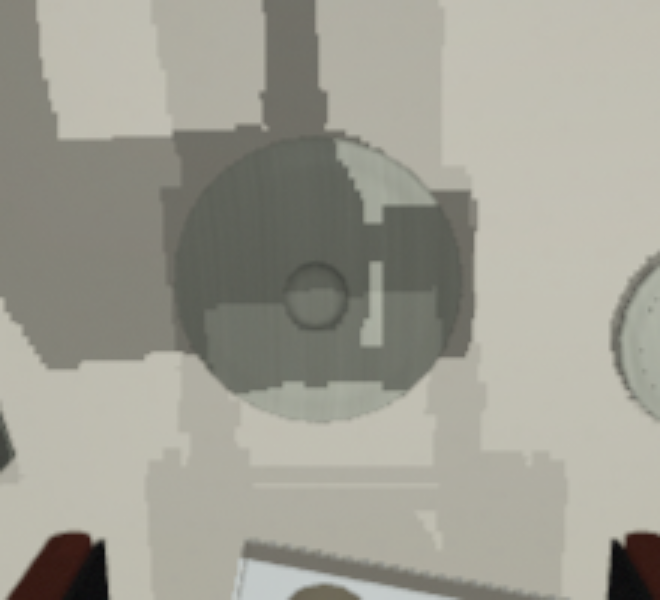

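The large cover lies level at crop (318,280). It made contact at the nominal seated height and is about 2 mm off centre. Next are the medium and small covers, with the in-hand correction applied.

```bash
python3 - <<'E'
from job import *
print(pick(C["mcov"],90)["contact_force"].round(1));o=inhand("mcov")
assert np.hypot(*o)<.005
place(np.array(D["mdish"])-o,90,.038)
E
python3 - <<'E'
from job import *
print(pick(C["scov"],90)["contact_force"].round(1));o=inhand("scov")
assert np.hypot(*o)<.005
place(np.array(D["sdish"])-o,90,.042)
E
```

```text
picked opening 0.0201 force 40.0 clock 22.6
[-0.2 -0.9 -1.5]
inhand [-0.0014  0.0014] 47.0 knob px [318.7 313.3]
F [-0.3 -0.2 -0.6]
down 7 [ 0.6266 -0.1031  0.236 ] [-2.7  0.1  4.5]
clock 28.85
picked opening 0.0200 force 40.0 clock 32.9
[-0.7  0.8 -1.2]
inhand [-0.0002  0.0008] 47.4 knob px [321.2 315. ]
F [-0.8  0.1 -0.5]
down 7 [ 0.5822 -0.3951  0.2404] [-0.3  0.2  5.8]
clock 38.575
```

Both covers made contact at seated height. Now the slide cover, taking the bar centre as (.6218,-.243), followed by a check view.

```bash
python3 - <<'E'
from job import *
import fit
print(pick((.6218,-.2432),178)["contact_force"].round(1))
s=r.snapshot("wrist");t=r.sense()["tcp_pos"]
o,f=fit.fit(s,"slcov",(t[0],t[1],-2),zoff=t[2]-G,w=.008,wa=4);print("inhand",(o[:2]-t[:2]).round(4),o[2],f)
im=s["frame"][:,:,::-1].copy()
for c in fit.M["slcov"]:
    for x,y in fit.px(s,fit.place(c+[0,0,t[2]-G],o)).astype(int):fit.cv2.circle(im,(x,y),0,(0,0,255),-1)
fit.cv2.imwrite("pics/s1.png",fit.cv2.resize(im[130:450,120:520],(800,600)))
E
```

```text
picked opening 0.0105 force 40.0 clock 42.9
[-0.1 -0.7 -2.6]
inhand [ 0.001 -0.001] -2.4221382256272204 72.26997375488281
```

View pics/s1.png

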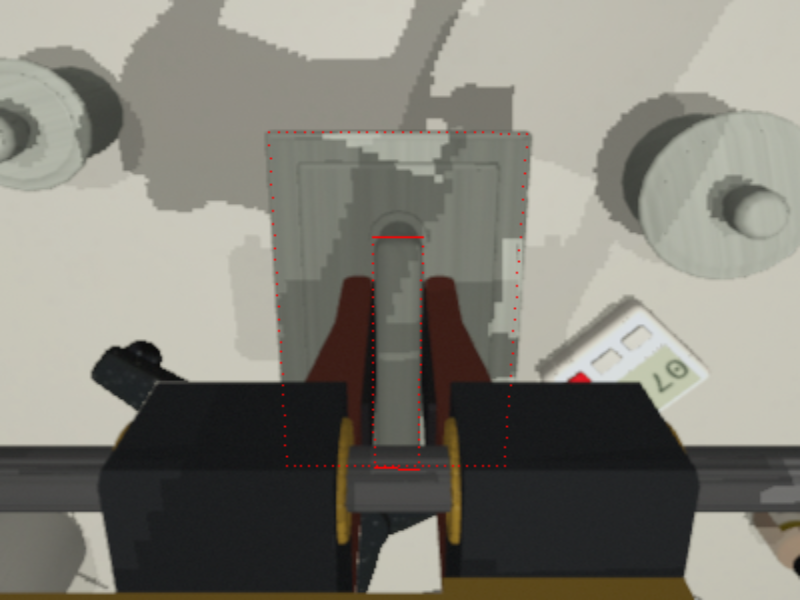

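The slide cover hangs level and straight with the outline matching, and the medium and small covers behind it look seated. I'll place it at yaw 190.4 and take the final check views.

```bash
python3 - <<'E'
from job import *
import fit
place((.4665,-.1073),190.4,.028)
T=[]
for p in([.43,-.10,.42],[.60,-.25,.42]):
    r.reach(p,[180,0,180]);r.wait(.2);s=r.snapshot("wrist")
    T.append(s)
    for n,q,z in(("slcov",(.4675,-.1083,10.4),.028),("lcov",(.43,.056,0),.032)) if p[0]<.5 else (("mcov",(.6253,-.1017,0),.038),("scov",(.582,-.3943,0),.042)):
        o,f=fit.fit(s,n,q,zoff=z,w=.012,wa=6);print(n,o.round(4),round(f,1))
sc=r.snapshot("scene");print(r.sense()["clock"])
fit.cv2.imwrite("pics/fin.png",np.hstack([fit.cv2.resize(T[0]["frame"][60:330,120:500],(400,284)),fit.cv2.resize(T[1]["frame"][60:330,120:500],(400,284))])[:,:,::-1])
E
```

```text
F [ 0.2 -0.2 -1.5]
down 7 [ 0.4665 -0.1073  0.2259] [-4.   1.1  6.6]
clock 48.975
slcov [ 0.4688 -0.1054  9.9668] 76.9
lcov [0.4291 0.0535 2.7467] 56.1
mcov [ 0.6248 -0.1035  1.2096] 57.5
scov [ 0.5814 -0.3936 -5.3497] 58.5
50.8583
```

View pics/fin.png

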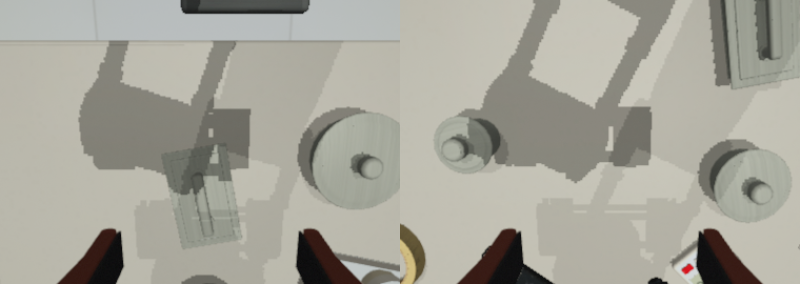

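All four covers lie level and within 3–4 mm of their dish centres, inside the 6.5 mm play. Each one made contact at its seated height.

```bash
python3 -c "
from station import r
print(r.hand_in())"
```

```text
the job is handed in; nothing more can be done
None
```

I set all four covers on their dishes and handed the job in at about 51 s; each touched down at its seated height and looks level in the last views, the dishes were not seen to move, and I left the vial and timer alone.

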